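# Pull the spent cartridges from their catches

### The job

Both filter cartridges in the white dock (the two with a flat pull tab) are spent: pull each one straight out of its bay against its spring catch, and set them down gently side by side, lying flat on the floor of the open half of the orange tray. Leave the blanking plug with the round knob fully home in its bay, and do not disturb the other things on the bench.

Things in the scene. Friction and masses are not known exactly. Their poses are not given: they have to be found in the camera images.
- cartridge_dock: White and grey dock, fixed, 186 mm wide (y), 205 mm high. Origin on the bench top below the middle of the bay face (x = 0), which looks to -x; housing runs to x = +100. Three bays at y = -54, 0, +54 mm, axes level along x at z = 75 mm, hold the cartridges and the plug in varying order. A step below them, top at z = 54 mm, reaches x = -24 and carries their blocks. Side cheeks reach x = -18.
- cartridge_1: Filter cartridge, about 0.11 kg, 102 mm long. Origin where its block meets the bay face, centre of section; +x into the dock, z up. Shank (x 0 to +32 mm, 22 wide in y, 20 high) sits in the bay; white block x -26 to 0, 26 wide, 42 high; flat ribbed pull tab x -70 to -26, 12 thick (y), 26 high. Lying on its block, its origin is 21 mm above what it lies on. Seated, x = 0 in the dock frame.
- cartridge_2: Filter cartridge, the same as cartridge_1.
- dock_head_lip (a point): Lower front edge, at its middle, of the white head that overhangs the bays: x = -49 mm, z = 133 mm in the dock's frame; the head spans the whole width and goes up to z = 205 mm. An upright gripper does not fit over the tabs below it: lean it back towards the robot by some 25 to 40 degrees, fingers closing across the tab.
- dock_catch (a point): Middle bay's catch (x = 20, z = 75 mm in the dock's frame): in each bay two spring balls, above and below, hold a rib of the shank. About 10 to 16 N along the dock's -x pulls it past them within the first 8 mm; then it slides freely and is clear of the bay after 34 mm.
- blank_plug: Blanking plug: the same shank and block as a cartridge, but with a round white knob (30 mm across, from x = -26 to -48 mm) in place of the tab. Stays seated.
- orange_tray: Orange tray, fixed, 126 x 300 mm, in two halves. Origin at the middle of its underside; y along it. The +y half is covered, top at z = 36 mm. The -y half is open: floor at z = 3 mm, inside x -59 to +61, y -147 to -4 mm, walls 2 to 3 mm thick, 30 mm high (38 on the covered half). Its +y points away from the robot: the open half is the nearer one.
- cartridge_1_tab_end (a point): Middle of the outer end of cartridge_1's pull tab (x = -70 mm).
- cartridge_1_foot_end (a point): Middle of the inner end of cartridge_1's shank (x = +32 mm).
- cartridge_2_tab_end (a point): Middle of the outer end of cartridge_2's pull tab (x = -70 mm).
- cartridge_2_foot_end (a point): Middle of the inner end of cartridge_2's shank (x = +32 mm).
- white_bottle: White bottle, 56 mm across, 130 mm high, upright and loose; origin at the centre of its underside. Bystander.
- reagent_bottle: Small reagent bottle with white cap, 40 mm across, 62 mm high, loose; origin at the centre of its underside. Bystander.
- beaker: Small glass beaker, 44 mm across, 58 mm high, loose; origin at the centre of its underside. Bystander.
- lab_timer: White lab timer lying flat, 62 x 66 x 19 mm, loose; origin at the centre of its underside. Bystander.
- petri_pair: Two stacked petri dishes, 61 mm across, 30 mm high, loose; origin at the centre of the underside. Bystander.
- label_tape: Roll of tape lying on the covered half of the tray, 55 mm across, 19 mm high, loose; origin at the centre of its underside. Bystander.

How it is judged:
On the way, in this order (a step that is already met when the one before it is completed fails the run):
1. one cartridge is pulled clear of its bay (distance of any of cartridge_1, cartridge_2 from where it was at the start of the episode above 0.05 m), for 0.1 s.
2. both cartridges are pulled clear of their bays (distance of each of cartridge_1, cartridge_2 from where it was at the start of the episode above 0.05 m), for 0.1 s.
At the end, for the whole second after the job is handed in: Both cartridges lie flat, side by side and at rest (under 10 mm/s) on the floor of the tray's open half: both ends of each within its inner walls and under 34 mm above the bench, the origin under 29 mm; the plug is still seated (within 4 mm) (x of cartridge_1_tab_end in the frame of orange_tray between -0.057 and 0.059 m and y of cartridge_1_tab_end in the frame of orange_tray between -0.146 and -0.005 m and height (world z) of each of cartridge_1_tab_end, cartridge_1_foot_end, cartridge_2_tab_end, cartridge_2_foot_end below 0.034 m and x of cartridge_1_foot_end in the frame of orange_tray between -0.057 and 0.059 m and y of cartridge_1_foot_end in the frame of orange_tray between -0.146 and -0.005 m and height (world z) of each of cartridge_1, cartridge_2 below 0.029 m and linear speed of each of cartridge_1, cartridge_2 below 0.01 m/s and x of cartridge_2_tab_end in the frame of orange_tray between -0.057 and 0.059 m and y of cartridge_2_tab_end in the frame of orange_tray between -0.146 and -0.005 m and x of cartridge_2_foot_end in the frame of orange_tray between -0.057 and 0.059 m and y of cartridge_2_foot_end in the frame of orange_tray between -0.146 and -0.005 m and x of blank_plug in the frame of cartridge_dock above -0.004 m); the robot touches nothing.
It fails at once if the blanking plug is shifted by more than 5 mm (distance of blank_plug from where it was at the start of the episode above 0.005 m).
It fails at once if a cartridge strikes the tray with more than 40 N (dropped or rammed) (contact force between any of cartridge_1, cartridge_2 and orange_tray above 40 N).
It fails at once if a cartridge falls or is thrown into the tray (over 0.6 m/s within 60 mm of the bench) ((linear speed of cartridge_1 above 0.6 m/s and height (world z) of cartridge_1 below 0.06 m) or (linear speed of cartridge_2 above 0.6 m/s and height (world z) of cartridge_2 below 0.06 m)).
It fails at once if a bystander (bottle, beaker, timer, petri dishes, tape roll) is shifted by more than 15 mm (distance of any of white_bottle, reagent_bottle, beaker, lab_timer, petri_pair, label_tape from where it was at the start of the episode above 0.015 m).
It fails at once if a bystander is tipped (angle between any of white_bottle, reagent_bottle, beaker, lab_timer, petri_pair, label_tape's own z axis and vertical above 0.3 rad).
It also fails if it takes over 59 s, if anything falls off the work surface, if the arm or the gripper's body presses on something with over 40 N, if the wrist force passes 120 N, or if a joint passes its speed limit or range.

### The arm

A 6-joint arm with a two-finger parallel gripper is mounted at the origin on a cart in front of the work surface, level with it; the furniture and walls round the work are solid. World frame = base frame: x ahead of the robot, y to its left, z up, the work surface at z = 0. Lengths are in m, angles in rad, forces in N, time in s.
With the tool pointing down it reaches from about 0.3 to 0.875 m from the base axis. Payload 6.4 kg.
Tool frame: the origin (TCP) lies at the very end of the fingers, on their centre line; the grasp point (between the pads) lies 19 mm behind it; z points along the fingers, y is the line along which they close (so a half turn about z gives the same grasp; the last joint's range is limited). The gripper opens to 85 mm and grips with 20 to 120 N. Pads are 22 mm wide; open, the fingers measure 114 mm over their backs; the gripper's body (76 mm by 85 mm) begins 54 mm behind the grasp point. The pads swing forward as they close: fully open they stand 13 mm farther back than shut.
Start: joints at [-1.532, 0.181, 1.607, -0, 1.354, -0.206], TCP at [0.139, -0.558, 0.231] pointing down, gripper open.
Joint ranges: [-2.99, 2.99], [-0.89, 2.07], [0.3, 2.58], [-1.14, 4.28], [0, 2.63], [-3.12, 3.12]. Speed limits (rad/s): [2.57, 2.57, 3.01, 3.14, 3.14, 3.14].

### API

Orientations are given as a unit quaternion [w, x, y, z].
In Python, from bench import telemetry, camera, ctrl, spotter gives the robot as it stands.
- The arm moves only by the tool send_rows, never from a script. Its argument "series" is a list of rows, each a list of 3 entries, a list of its own where there are three numbers: the turn, a rotation vector about the world's x, y, z in degrees, then the shift along the world's x, y, z in mm, then the closure, from -1 (fully open) to 1 (shut), so that 0 is half open. In form: [[[rx, ry, rz], [dx, dy, dz], gripper], ...]. A call has 1 to 10 rows; each row is the pose to reach, as a shift and turn from the pose commanded when the call began; what a row does not reach only later rows make up. A row lasts 1/8 s, in which the tool goes at most 62.5 mm and 10.7 degrees, less where a joint would pass 70% of its speed; a pose out of reach is approached as far as the arm can. A call with a gripper value outside its range is refused whole. The fingers move at their own pace and stop on an object; the grip force is fixed at half the most. Time passes only in rows, so rows that repeat a pose let the fingers close. It gives the time, the measured TCP pose, the force, the opening and the grip force at its end, in the units of the state.
- telemetry.get_obs(): the state, without advancing time (a new reading comes with each control period).
- camera(name): name is "scene" or "top"; returns a dict with "pixels" (384x512x3 uint8, red, green, blue), "camera_matrix" (3x3 intrinsics, pixels), "dist_coeffs" ([k1, k2, p1, p2, k3] as OpenCV has them; the pictures are not rectified), "xyz" and "orientation" of the camera in the world. Camera axes: x right, y up, looking along -z (the intrinsics and any distortion apply to the point x, -y, -z); pixel columns grow to the right and rows downward; lengths in m; the calibration is good to about 2 mm. A picture is of the moment at which its call begins. There is no depth.
- ctrl.hand_in(): hands the job in; it is judged then, once.
Trained networks look in the newest picture that a camera, given by its name, has taken for a name from the list of things; names that differ only in an ending like _2 or _b are one class to them, and where a whole thing is asked for, a point or a joint stands for the part that bears it (a point fixed in the world has none). Each returns a list of dicts, best first, with "conf" (0 to 1); they miss things now and then, are a little off and sometimes report something else, mostly with a low value. They report only what shows in the picture. A call takes as long as a camera call.
- spotter.boxes_of(thing, camera): "xyz" ([x, y, z] in m, in world coordinates, good to about 4 mm: the middle of the surface that is visible of it).
- spotter.landmark_of(thing, camera): "xyz" ([x, y, z] in m, in world coordinates, good to about 4 mm: a listed point, or the origin of a listed thing).
The state is a dict: "time_s": time; "q": joint angles; "dq": joint speeds; "joint_efforts": joint torques, N m; "eef_pos": TCP position; "eef_rot": TCP orientation; "wrist_force": force on the tool from outside, world axes, zero at the start; "torque": the same for the moment, N m; "opening": opening from 0.0 (shut) to 1.0 (fully open); "grasp_force": force on a finger pad.
Only numpy, scipy, OpenCV 4.12 (cv2) and the standard library are available. Lean on these libraries where they do the work, as an engineer would, in place of code of your own. Each camera call takes 0.05 s, during which the arm holds its last target. There are 200 camera calls.

## Working session

There is one attempt and no reset: what is moved stays moved. The work goes in short steps, Python scripts to look and compute and a tool call to move; the robot and the scene stay as the last step left them, time stands still between calls to the robot, and variables do not carry over. Pictures are saved under pics/ and viewed, at most 10 in all, crops included, and the job is handed in when it is done.

Besides the shell and the picture viewer there is one more tool, called by a JSON object that holds its "op" and its "data". send_rows: Moves the arm, as the interface text tells. Its arguments: {"type":"object","properties":{"series":{"type":"array","items":{"type":"array"}}},"required":["series"]}

```bash
mkdir -p pics; cat > look.py <<'E'
import numpy as np, cv2, sys
from bench import telemetry, camera, ctrl, spotter
from scipy.spatial.transform import Rotation as R
def snap(n,f):
    c=camera(n); cv2.imwrite(f'pics/{f}.png',cv2.cvtColor(c['pixels'],cv2.COLOR_RGB2BGR)); return c
def proj(c,P):
    w=c['orientation']; r=R.from_quat([w[1],w[2],w[3],w[0]])
    p=r.inv().apply(np.atleast_2d(P)-c['xyz'])*[1,-1,-1]
    return cv2.projectPoints(p,np.zeros(3),np.zeros(3),np.array(c['camera_matrix']),np.array(c['dist_coeffs']))[0][:,0]
E
python3 - <<'E'
from look import *
for n in('scene','top'):
    c=snap(n,n+'0'); print(n,c['xyz'])
    for t in 'cartridge_dock dock_head_lip dock_catch cartridge_1 cartridge_1_tab_end blank_plug orange_tray white_bottle reagent_bottle beaker lab_timer petri_pair label_tape'.split():
        print(t,[(np.round(d['xyz'],3).tolist(),round(d['conf'],2)) for d in spotter.landmark_of(t,n)][:4])
s=telemetry.get_obs(); print(s)
E
```

```text
scene [-0.38886245 -0.12227892  1.00983533]
cartridge_dock [([0.676, -0.046, -0.004], 0.83)]
dock_head_lip [([0.622, -0.056, 0.132], 0.68)]
dock_catch [([0.693, -0.045, 0.078], 0.58)]
cartridge_1 [([0.682, -0.102, 0.078], 0.7)]
cartridge_1_tab_end [([0.616, -0.114, 0.076], 0.72)]
blank_plug [([0.694, 0.335, 0.034], 0.64), ([0.672, -0.048, 0.074], 0.52)]
orange_tray [([0.614, 0.292, -0.0], 0.92), ([0.41, -0.111, 0.004], 0.75), ([0.696, 0.335, 0.031], 0.19)]
white_bottle []
reagent_bottle []
beaker [([0.406, -0.234, 0.001], 0.57)]
lab_timer [([0.41, -0.108, 0.003], 0.88), ([0.697, 0.337, 0.039], 0.34)]
petri_pair [([0.382, 0.418, 0.001], 0.56)]
label_tape [([0.694, 0.335, 0.034], 0.65)]
top [0.40850008 0.09651279 1.08016304]
cartridge_dock [([0.673, -0.05, 0.002], 0.71)]
dock_head_lip [([0.614, -0.113, 0.074], 0.64)]
dock_catch [([0.407, -0.116, 0.003], 0.53)]
cartridge_1 []
cartridge_1_tab_end [([0.615, -0.116, 0.073], 0.4)]
blank_plug [([0.677, -0.047, 0.074], 0.36)]
orange_tray []
white_bottle [([0.746, 0.121, 0.002], 0.93)]
reagent_bottle [([0.408, -0.111, 0.002], 0.61), ([0.593, -
[... 278 characters left out ...]
 0.21)]
{'time_s': 1.4, 'q': array([-1.53230486e+00,  1.80793750e-01,  1.60695930e+00, -1.51093976e-05,
        1.35382501e+00, -2.06282926e-01]), 'dq': array([-0.0009444 , -0.0008452 ,  0.00257402,  0.00025373, -0.00062811,
        0.00010255]), 'joint_efforts': array([-8.96478596e-04, -4.44836676e+01, -3.51674080e+01, -3.39862600e-04,
        8.44259284e-04, -7.44825172e-06]), 'eef_pos': array([ 0.13936691, -0.55788169,  0.23131167]), 'eef_rot': array([ 6.65073313e-06,  9.92519832e-01,  1.22083509e-01, -7.96290338e-06]), 'wrist_force': array([-0.01649759,  0.32903927, -0.73005653]), 'torque': array([-0.02178129,  0.04703852, -0.00872534]), 'grasp_force': 0.0, 'opening': 1.0026900260937401}
```

View pics/scene0.png

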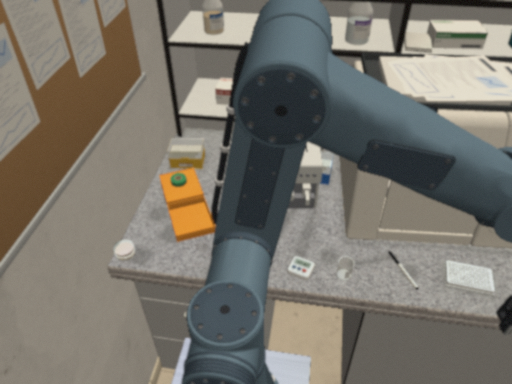

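View pics/top0.png

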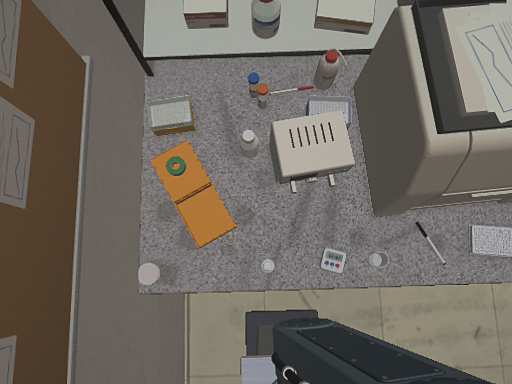

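The two pull tabs are at about (294,185) and (332,180) in the top view, with the plug in the middle bay. The tray's open half is near (205,218) and the covered half with the tape near (180,165). Next I fit the tray outline and check the dock pose with an overlay.

```bash
cat > fit.py <<'E'
from look import *
from scipy.optimize import minimize
def pose(p,L):
    c,s=np.cos(p[2]),np.sin(p[2]); L=np.atleast_2d(L)
    return np.c_[p[0]+c*L[:,0]-s*L[:,1], p[1]+s*L[:,0]+c*L[:,1], L[:,2]]
def box(x0,x1,y0,y1,z0,z1): return np.array([[x,y,z] for x in(x0,x1) for y in(y0,y1) for z in(z0,z1)])
E
python3 - <<'E'
from fit import *
c=camera('top'); im=c['pixels']; hsv=cv2.cvtColor(im,cv2.COLOR_RGB2HSV)
m=cv2.inRange(hsv,(5,150,90),(25,255,255)); m[:, 260:]=0; m[:130]=0
cs=cv2.findContours(m,0,1)[0]; cs=[k for k in cs if cv2.contourArea(k)>300]
S=4
pts=np.vstack(cs); M=np.zeros((384*S,512*S),np.uint8)
mm=np.zeros_like(m); cv2.drawContours(mm,cs,-1,255,-1); mm=cv2.morphologyEx(mm,cv2.MORPH_CLOSE,np.ones((7,7)))
M=cv2.resize(mm,None,fx=S,fy=S,interpolation=cv2.INTER_LINEAR)>127
def sil(p):
    o=np.zeros(M.shape,np.uint8)
    for b in(box(-.063,.063,-.15,0,0,.030),box(-.063,.063,0,.15,0,.038)):
        q=(proj(c,pose(p,b))+.5)*S-.5
        cv2.fillConvexPoly(o,cv2.convexHull(np.round(q*16).astype(np.int32)),1,shift=4)
    return o>0
f=lambda p:-(sil(p)&M).sum()/(sil(p)|M).sum()
r=minimize(f,[.614,.292,-1.086],method='Nelder-Mead',options=dict(initial_simplex=np.array([.614,.292,-1.086])+np.array([[0,0,0],[.02,0,0],[0,.02,0],[0,0,.1]])))
print('tray',r.x,np.degrees(r.x[2]),r.fun)
d=np.array([.6735,-.0475,np.radians(10.9)])
Z=5;x0,y0=255,100
big=cv2.resize(cv2.cvtColor(im,cv2.COLOR_RGB2BGR)[y0:y0+105,x0:x0+110],None,fx=Z,fy=Z,interpolation=cv2.INTER_CUBIC)
def line(L,col): cv2.polylines(big,[np.round((proj(c,pose(d,L))+.5-[x0,y0])*Z).astype(int)],True,col,1)
for y in(-.054,.054): line([[-.07,y-.006,.088],[-.07,y+.006,.088],[-.049,y+.006,.088],[-.049,y-.006,.088]],(0,0,255))
line([[-.049,-.093,.205],[-.049,.093,.205],[.1,.093,.205],[.1,-.093,.205]],(0,255,0)); line([[-.049,-.093,.133],[-.049,.093,.133]],(255,0,0))
cv2.imwrite('pics/dockfit.png',big)
E
```

```text
tray [ 0.61682349  0.2881698  -1.08329174] -62.068044939118685 -0.9571026526972805
```

View pics/dockfit.png

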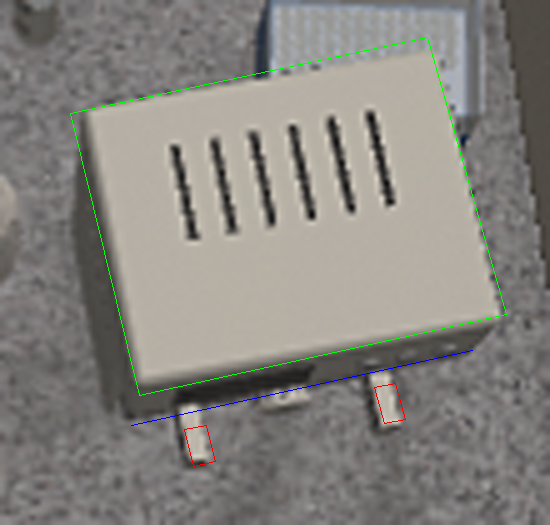

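```bash
python3 - <<'E'
from fit import *
c=camera('top'); g=cv2.cvtColor(c['pixels'],cv2.COLOR_RGB2GRAY)
S=5;x0,y0=255,100
big=cv2.resize(g[y0:y0+105,x0:x0+110],None,fx=S,fy=S,interpolation=cv2.INTER_CUBIC).astype(float)
d0=np.array([.6735,-.0475,np.radians(10.9)])
roi=np.zeros(big.shape,np.uint8)
P=lambda d,L:np.round(((proj(c,pose(d,L))+.5-[x0,y0])*S-.5)*16).astype(np.int32)
for y in(-.054,.054): cv2.fillConvexPoly(roi,cv2.convexHull(P(d0,[[-.090,y-.018,.088],[-.090,y+.018,.088],[-.056,y+.018,.088],[-.056,y-.018,.088]])),1,shift=4)
roi=roi>0
for nm,zl in(('top',.0879),('box',.062)):
    def f(d):
        o=np.zeros(big.shape,np.uint8)
        for y in(-.054,.054): cv2.fillConvexPoly(o,cv2.convexHull(P(d,box(-.07,-.03,y-.006,y+.006,zl,.088))),1,shift=4)
        o=o>0
        return -(big[roi&o].mean()-big[roi&~o].mean())-30*np.corrcoef(o[roi],big[roi])[0,1]
    r=min((minimize(f,d0,method='Nelder-Mead',options=dict(initial_simplex=d0+k*np.array([[0,0,0],[.005,0,0],[0,.005,0],[0,0,.03]]))) for k in(1,-1,.5)),key=lambda r:r.fun)
    print(nm,r.x,np.degrees(r.x[2]),r.fun)
print(telemetry.get_obs()['time_s'])
E
```

```text
top [ 0.67488957 -0.04880372  0.14515551] 8.316798031855532 -82.30739341303801
box [ 0.68011086 -0.05249526  0.15193892] 8.705458709826475 -60.66877779721541
1.5
```

```bash
cat > plan.py <<'E'
from fit import *
D=[.6745,-.0485,np.radians(9.5)]; T=[.6168,.2882,np.radians(-62.07)]
def tgt(F,gl,yaw_deg,tilt=40):
    """grasp point gl in frame F (mm) -> TCP target, rotation"""
    r=R.from_euler('z',yaw_deg,degrees=True)*R.from_euler('y',-tilt,degrees=True)*R.from_quat([1,0,0,0])
    return pose(F,np.array(gl)/1e3)[0]+r.apply([0,0,.019]), r
def delta(t,s=None):
    s=s or telemetry.get_obs(); w=s['eef_rot']; r0=R.from_quat([w[1],w[2],w[3],w[0]])
    return np.round((t[1]*r0.inv()).as_rotvec(degrees=True),1).tolist(), np.round((t[0]-s['eef_pos'])*1e3,1).tolist()
def dock(y,x=-58,z=81): return tgt(D,[x,y,z],9.5)
E
python3 - <<'E'
from plan import *
print(delta(dock(-54,-160,140)), dock(-54,-160,140)[0]); print(delta(dock(-54))); print(dock(-54)[0])
E
```

```text
([8.2, -39.2, -4.3], [398.3, 431.7, -105.8]) [ 0.53765235 -0.12615132  0.12544516]
([8.2, -39.2, -4.3], [498.9, 448.6, -164.8])
[ 0.63825348 -0.10931646  0.06644516]
```

{"op": "send_rows", "data": {"series": [[[0,0,0],[40,60,20],0.28],[[2,-8,-1],[80,120,20],0.28],[[4,-16,-2],[120,180,20],0.28],[[5,-24,-3],[160,235,10],0.28],[[6.5,-32,-3.5],[205,285,0],0.28],[[8.2,-39.2,-4.3],[250,335,0],0.28],[[8.2,-39.2,-4.3],[300,385,-10],0.28],[[8.2,-39.2,-4.3],[350,410,-40],0.28],[[8.2,-39.2,-4.3],[398,432,-80],0.28],[[8.2,-39.2,-4.3],[398,432,-106],0.28]]}}

```text
time_s: 2.75
eef_pos: [0.5354, -0.1284, 0.1328]
eef_rot: [-0.026, 0.936, 0.08, 0.343]
wrist_force: [1.4, -0.1, -0.1]
opening: 0.362
grasp_force: 0.0
```

```bash
python3 - <<'E'
from plan import *
c=snap('top','t1')
cv2.imwrite('pics/t1c.png',cv2.resize(cv2.imread('pics/t1.png')[110:290,190:400],None,fx=3,fy=3,interpolation=cv2.INTER_CUBIC))
print(delta(dock(-54,-100,81)));print(delta(dock(-54))); s=telemetry.get_obs(); print(s['q'],proj(c,s['eef_pos']))
E
```

```text
([-0.5, -0.5, -0.3], [64.2, 6.2, -55.5])
([-0.5, -0.5, -0.3], [105.6, 13.1, -55.5])
[-0.77109797 -0.00784462  2.24081368  0.9371013   0.70026954 -0.04552073] [[341.31229684 211.55299033]]
```

View pics/t1c.png

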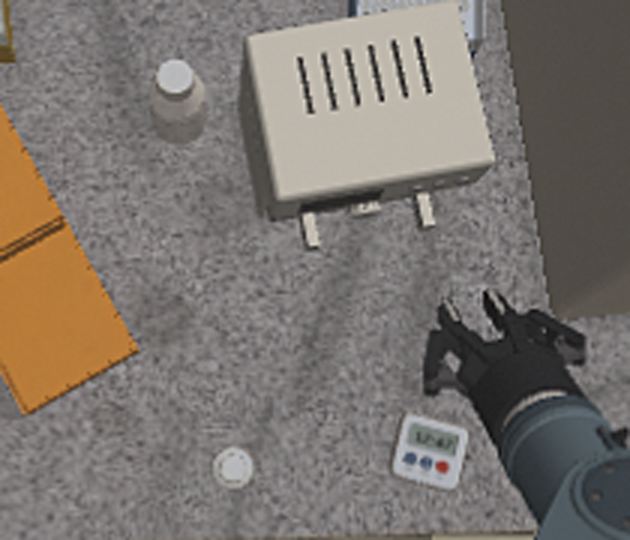

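The gripper is in front of the right tab, with its tips at crop (445,300) and (490,295). The arm was still moving in this picture, so I check it again now it has settled.

```bash
python3 - <<'E'
from plan import *
c=snap('top','t2'); s=telemetry.get_obs()
Z=8;x0,y0=315,165
im=cv2.resize(cv2.imread('pics/t2.png')[y0:y0+70,x0:x0+75],None,fx=Z,fy=Z,interpolation=cv2.INTER_CUBIC)
w=s['eef_rot']; r=R.from_quat([w[1],w[2],w[3],w[0]])
pts=[s['eef_pos'], s['eef_pos']-r.apply([0,0,.019]),s['eef_pos']+r.apply([0,.0155,-.007]),s['eef_pos']+r.apply([0,-.0155,-.007]),dock(-54)[0]+0,pose(D,[-.07,-.054,.088])[0]]
for p,col in zip(proj(c,np.array(pts)),[(0,0,255),(255,0,0),(0,255,0),(0,255,0),(255,255,0),(0,255,255)]):
    cv2.circle(im,tuple(np.round((p+.5-[x0,y0])*Z).astype(int)),4,col,-1)
cv2.imwrite('pics/t2c.png',im); print(s['eef_pos'],s['dq'].round(3),delta(dock(-54)))
E
```

```text
[ 0.53098335 -0.12238138  0.12384686] [-0.079 -0.145 -0.011 -0.071  0.111  0.039] ([-0.6, -0.6, -0.4], [107.3, 13.1, -57.4])
```

View pics/t2c.png

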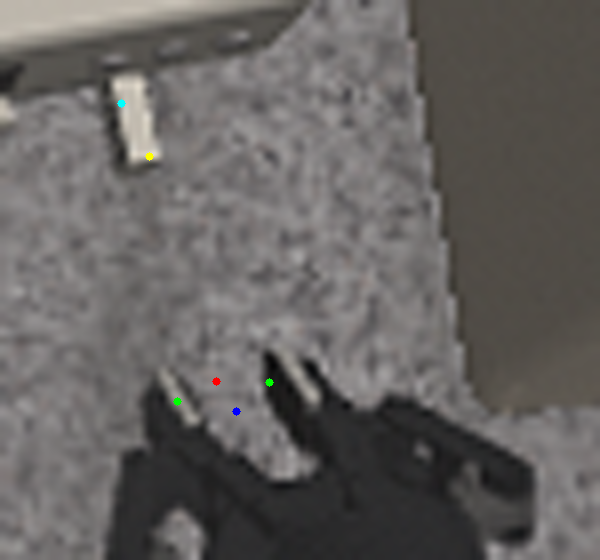

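{"op": "send_rows", "data": {"series": [[[0,0,0],[0,0,0],0.28],[[0,0,0],[0,0,0],0.28],[[0,0,0],[0,0,0],0.28]]}}

```text
time_s: 3.22
eef_pos: [0.533, -0.1309, 0.1339]
eef_rot: [-0.026, 0.936, 0.078, 0.343]
wrist_force: [0.2, 0.1, -0.5]
opening: 0.357
grasp_force: 0.0
```

```bash
python3 - <<'E'
from plan import *
s=telemetry.get_obs(); print(s['eef_pos'],s['dq'].round(3),s['wrist_force'],delta(dock(-54)),delta(dock(-54,-100)))
E
```

```text
[ 0.53302119 -0.13090256  0.13390436] [ 0.004  0.009  0.003  0.002 -0.004 -0.002] [ 0.15203942  0.08130397 -0.49863187] ([0.2, 0.2, 0.1], [105.2, 21.6, -67.5]) ([0.2, 0.2, 0.1], [63.8, 14.7, -67.5])
```

{"op": "send_rows", "data": {"series": [[[0,0,0],[15,8,-20],0.28],[[0,0,0],[35,14,-45],0.28],[[0.2,0.2,0],[60,16,-67.5],0.28],[[0.2,0.2,0],[63,16,-67.5],0.28],[[0.2,0.2,0],[63,16,-67.5],0.28],[[0.2,0.2,0],[63,16,-67.5],0.28]]}}

```text
time_s: 3.98
eef_pos: [0.5956, -0.1135, 0.0654]
eef_rot: [-0.03, 0.937, 0.077, 0.34]
wrist_force: [-0.3, 0.1, -0.5]
opening: 0.361
grasp_force: 0.0
```

```bash
python3 - <<'E'
from plan import *
s=telemetry.get_obs(); print(s['eef_pos'],s['dq'].round(3),delta(dock(-54)))
E
```

```text
[ 0.59560951 -0.11350791  0.0654328 ] [ 0.002  0.004  0.002  0.005 -0.004 -0.001] ([-0.1, -0.1, -0.0], [42.6, 4.2, 1.0])
```

Go in, then close.

{"op": "send_rows", "data": {"series": [[[0,0,0],[15,2.5,1],0.28],[[0,0,0],[30,4.5,1],0.28],[[0,0,0],[42,5,1],0.28],[[0,0,0],[42,5,1],0.28],[[0,0,0],[42,5,1],0.28],[[0,0,0],[42,5,1],0.28]]}}

```text
time_s: 4.72
eef_pos: [0.6371, -0.1075, 0.0645]
eef_rot: [-0.031, 0.937, 0.077, 0.339]
wrist_force: [-0.3, 0.8, 0.3]
opening: 0.359
grasp_force: 0.0
```

{"op": "send_rows", "data": {"series": [[[0,0,0],[0,0,0],0.6],[[0,0,0],[0,0,0],0.8],[[0,0,0],[0,0,0],1],[[0,0,0],[0,0,0],1],[[0,0,0],[0,0,0],1],[[0,0,0],[0,0,0],1]]}}

```text
time_s: 5.48
eef_pos: [0.6373, -0.1081, 0.0649]
eef_rot: [-0.03, 0.937, 0.077, 0.34]
wrist_force: [-5.7, -2.3, 2.8]
opening: 0.126
grasp_force: 58.6
```

{"op": "send_rows", "data": {"series": [[[0,0,0],[-4,-0.7,0],1],[[0,0,0],[-8,-1.3,0],1],[[0,0,0],[-12,-2,0],1],[[0,0,0],[-17,-2.8,0],1],[[0,0,0],[-23,-3.8,0],1],[[0,0,0],[-30,-5,0],1],[[0,0,0],[-37,-6.2,0],1],[[0,0,0],[-45,-7.5,0],1],[[0,0,0],[-55,-9.2,0],1],[[0,0,0],[-65,-10.9,0],1]]}}

```text
time_s: 6.72
eef_pos: [0.5718, -0.1186, 0.0648]
eef_rot: [-0.03, 0.937, 0.078, 0.34]
wrist_force: [-0.5, 0.5, -1.3]
opening: 0.13
grasp_force: 59.7
```

```bash
cat >> plan.py <<'E'
def grasp_in_dock(p,y):  # cartridge-frame grasp offset (mm) from TCP at grasp
    r=dock(y)[1]; g=np.array(p)-r.apply([0,0,.019]); c,s=np.cos(D[2]),np.sin(D[2])
    d=g-[D[0],D[1],0]; return np.array([c*d[0]+s*d[1],-s*d[0]+c*d[1],d[2]])*1e3-[0,y,75]
def tray(x,go,zo=24,yo=-56): # cartridge origin at tray (x,yo,zo)
    yaw=np.degrees(T[2])+90
    return tgt(T,[x-go[1],yo+go[0],zo+go[2]],yaw)
E
python3 - <<'E'
from plan import *
go=grasp_in_dock([.6373,-.1081,.0649],-54); print(go); go[1]=0
for z in(220,84,34,24): t=tray(-24,go,z); print(t[0].round(4),delta(t))
E
```

```text
[-58.73962627   1.35714909   4.45484442]
[0.515  0.2614 0.2099] ([-0.2, -0.2, 18.4], [-56.9, 380.0, 145.1])
[0.515  0.2614 0.0739] ([-0.2, -0.2, 18.4], [-56.9, 380.0, 9.1])
[0.515  0.2614 0.0239] ([-0.2, -0.2, 18.4], [-56.9, 380.0, -40.9])
[0.515  0.2614 0.0139] ([-0.2, -0.2, 18.4], [-56.9, 380.0, -50.9])
```

{"op": "send_rows", "data": {"series": [[[0,0,0],[-20,-3.3,0],1],[[0,0,0],[-45,-7.5,15],1],[[0,0,0],[-70,-5,50],1],[[0,0,2],[-85,20,90],1],[[0,0,5],[-90,65,125],1],[[0,0,8],[-90,115,145],1],[[0,0,11],[-85,170,145],1],[[0,0,14],[-75,225,145],1],[[0,0,17],[-68,280,145],1],[[0,0,18.4],[-60,330,145],1]]}}

```text
time_s: 7.98
eef_pos: [0.5121, 0.2132, 0.2099]
eef_rot: [-0.085, 0.912, 0.227, 0.33]
wrist_force: [1.0, -1.6, -1.1]
opening: 0.126
grasp_force: 59.7
```

{"op": "send_rows", "data": {"series": [[[0,0,0],[3,40,0],1],[[0,0,0],[3,50,-20],1],[[0,0,0],[3,50,-40],1],[[0,0,0],[3,50,-60],1],[[0,0,0],[3,50,-60],1],[[0,0,0],[3,50,-60],1]]}}

```text
time_s: 8.72
eef_pos: [0.5158, 0.2612, 0.1505]
eef_rot: [-0.084, 0.912, 0.226, 0.331]
wrist_force: [0.0, 0.4, -1.8]
opening: 0.126
grasp_force: 59.6
```

```bash
python3 - <<'E'
from plan import *
go=[-58.74,0,4.45]
for z in(54,26): t=tray(-24,go,z); print(t[0].round(4),delta(t))
c=snap('top','t3'); s=telemetry.get_obs()
for k in ('cartridge_1','cartridge_1_tab_end','cartridge_1_foot_end'):
  for d in spotter.landmark_of(k,'top'): 
    e=np.array(d['xyz'])-[T[0],T[1],0]; print(k,d['xyz'],d['conf'],'tray',R.from_euler('z',-T[2]).apply(e).round(3))
Z=5;x0,y0=140,130
im=cv2.resize(cv2.imread('pics/t3.png')[y0:y0+120,x0:x0+120],None,fx=Z,fy=Z,interpolation=cv2.INTER_CUBIC)
q=lambda L:np.round((proj(c,pose(T,np.array(L)/1e3))+.5-[x0,y0])*Z).astype(int)
cv2.polylines(im,[q([[-59,-147,30],[61,-147,30],[61,-4,30],[-59,-4,30]])],True,(255,0,0),1)
cv2.polylines(im,[q([[-59,-147,3],[61,-147,3],[61,-4,3],[-59,-4,3]])],True,(255,255,0),1)
cv2.imwrite('pics/t3c.png',im); print(s['wrist_force'],s['grasp_force'],s['dq'].round(3))
E
```

```text
[0.515  0.2614 0.0439] ([-0.2, -0.2, -0.0], [-0.8, 0.2, -106.6])
[0.515  0.2614 0.0159] ([-0.2, -0.2, -0.0], [-0.8, 0.2, -134.6])
cartridge_1 [0.5516, 0.2799, 0.1599] 0.66 tray [-0.023 -0.061  0.16 ]
cartridge_1 [0.4057, -0.1119, -0.0005] 0.6 tray [ 0.255 -0.374 -0.   ]
cartridge_1_tab_end [0.3995, 0.0791, -0.0015] 0.62 tray [ 0.083 -0.29  -0.002]
cartridge_1_foot_end [0.5847, 0.2971, 0.1613] 0.69 tray [-0.023 -0.024  0.161]
cartridge_1_foot_end [0.7461, 0.1205, -0.0001] 0.51 tray [ 0.209  0.036 -0.   ]
[ 0.36082961  1.72882944 -0.61554061] 59.629982113838196 [ 0.001 -0.004 -0.003  0.005 -0.004 -0.005]
```

View pics/t3c.png

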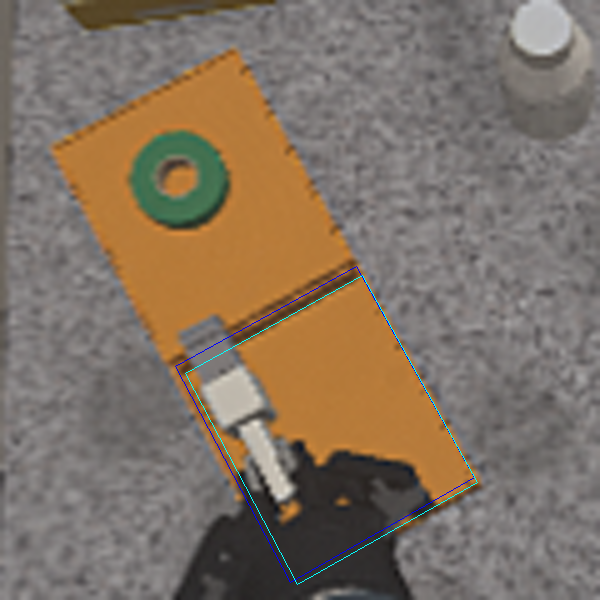

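The cartridge is held level over the open half: block at crop (235,395), shank end at (207,335), tray outline matching. The network puts it at tray x -23 mm, foot end y -24 mm, so I lower it.

{"op": "send_rows", "data": {"series": [[[0,0,0],[-0.8,0,-20],1],[[0,0,0],[-0.8,0,-45],1],[[0,0,0],[-0.8,0,-70],1],[[0,0,0],[-0.8,0,-90],1],[[0,0,0],[-0.8,0,-105],1],[[0,0,0],[-0.8,0,-115],1],[[0,0,0],[-0.8,0,-122],1],[[0,0,0],[-0.8,0,-127],1],[[0,0,0],[-0.8,0,-130],1],[[0,0,0],[-0.8,0,-132],1]]}}

```text
time_s: 10.18
eef_pos: [0.5152, 0.2614, 0.0182]
eef_rot: [-0.084, 0.912, 0.226, 0.331]
wrist_force: [0.0, -0.6, -1.6]
opening: 0.133
grasp_force: 59.7
```

{"op": "send_rows", "data": {"series": [[[0,0,0],[0,0,-1],1],[[0,0,0],[0,0,-2],1],[[0,0,0],[0,0,-3],1],[[0,0,0],[0,0,-3],1]]}}

```text
time_s: 10.68
eef_pos: [0.5148, 0.2614, 0.0149]
eef_rot: [-0.084, 0.912, 0.226, 0.33]
wrist_force: [0.8, 0.1, -1.0]
opening: 0.13
grasp_force: 59.7
```

{"op": "send_rows", "data": {"series": [[[0,0,0],[0,0,-0.5],1],[[0,0,0],[0,0,-1],1],[[0,0,0],[0,0,-1],1]]}}

```text
time_s: 11.05
eef_pos: [0.5149, 0.2615, 0.014]
eef_rot: [-0.084, 0.912, 0.226, 0.33]
wrist_force: [-0.6, 0.1, 0.4]
opening: 0.13
grasp_force: 60.0
```

{"op": "send_rows", "data": {"series": [[[0,0,0],[0,0,-0.5],1],[[0,0,0],[0,0,-0.5],1]]}}

```text
time_s: 11.3
eef_pos: [0.5151, 0.2616, 0.0138]
eef_rot: [-0.084, 0.912, 0.226, 0.331]
wrist_force: [-1.9, -0.4, 4.1]
opening: 0.127
grasp_force: 60.7
```

{"op": "send_rows", "data": {"series": [[[0,0,0],[0,0,0],0.7],[[0,0,0],[0,0,0],0.55],[[0,0,0],[0,0,0],0.4],[[0,0,0],[0,0,0],0.4],[[0,0,0],[0,0,0],0.4],[[0,0,0],[-6,-3,8],0.4],[[0,0,0],[-14,-7,19],0.4],[[0,0,0],[-25,-13,34],0.4],[[0,0,0],[-40,-21,60],0.4],[[0,0,0],[-50,-30,100],0.4]]}}

```text
time_s: 12.55
eef_pos: [0.4663, 0.2349, 0.1051]
eef_rot: [-0.087, 0.912, 0.227, 0.33]
wrist_force: [0.1, 1.3, 0.5]
opening: 0.298
grasp_force: 0.0
```

{"op": "send_rows", "data": {"series": [[[0,0,0],[0,-40,40],0.28],[[0,0,0],[0,-90,40],0.28],[[0,0,-5],[0,-140,40],0.28],[[0,0,-10],[0,-190,30],0.28],[[0,0,-18.4],[0,-230,10],0.28],[[0,0,-18.4],[0,-245,0],0.28],[[0,0,-18.4],[0,-245,0],0.28],[[0,0,-18.4],[0,-245,0],0.28]]}}

```text
time_s: 13.55
eef_pos: [0.4678, -0.0093, 0.1058]
eef_rot: [-0.033, 0.936, 0.079, 0.341]
wrist_force: [-0.4, -0.6, -0.5]
opening: 0.358
grasp_force: 0.0
```

```bash
python3 - <<'E'
from plan import *
print(delta(dock(54,-100)),delta(dock(54)))
c=snap('top','t4')
for k in ('cartridge_1','cartridge_1_tab_end','cartridge_1_foot_end'):
  for d in spotter.landmark_of(k,'top'): 
    e=np.array(d['xyz'])-[T[0],T[1],0]; print(k,d['xyz'],d['conf'],'tray',R.from_euler('z',-T[2]).apply(e).round(3))
im=cv2.resize(cv2.imread('pics/t4.png')[110:290,140:360],None,fx=3.5,fy=3.5,interpolation=cv2.INTER_CUBIC)
p=(proj(c,pose(D,[[-.07,.054,.088],[-.07,-.054,.088]]))+.5-[140,110])*3.5
cv2.circle(im,tuple(p[0].astype(int)),3,(0,0,255),-1)
cv2.imwrite('pics/t4c.png',im); s=telemetry.get_obs(); print(s['eef_pos'],s['dq'].round(3),s['q'].round(2))
E
```

```text
([-0.5, 0.0, -0.3], [111.2, -0.4, -39.4]) ([-0.5, 0.0, -0.3], [152.6, 6.5, -39.4])
cartridge_1 [0.5496, 0.2831, 0.0249] 0.55 tray [-0.027 -0.062  0.025]
cartridge_1 [0.672, -0.0475, 0.0774] 0.18 tray [ 0.322 -0.108  0.077]
cartridge_1_tab_end [0.4964, 0.2487, 0.026] 0.8 tray [-0.021 -0.125  0.026]
cartridge_1_tab_end [0.6781, -0.0457, 0.0714] 0.43 tray [ 0.324 -0.102  0.071]
cartridge_1_foot_end [0.5833, 0.2981, 0.0255] 0.66 tray [-0.024 -0.025  0.026]
cartridge_1_foot_end [0.695, 0.3345, 0.0362] 0.41 tray [-0.004  0.091  0.036]
[ 0.46803957 -0.00909089  0.10605088] [-0.003  0.003  0.001  0.002 -0.001 -0.004] [-0.62 -0.24  2.49  0.98  0.6   0.03]
```

View pics/t4c.png

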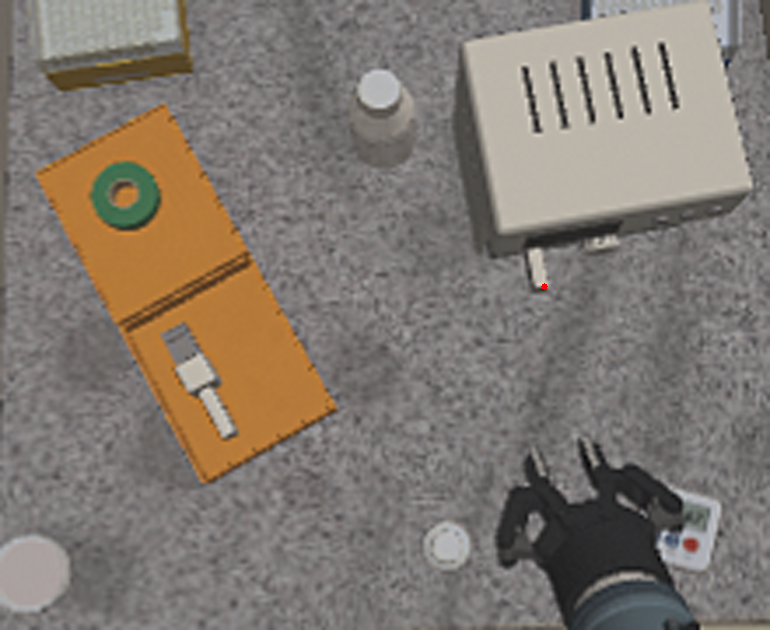

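The first cartridge lies flat in the left part of the open half (block at crop (198,375)). The left tab is at (538,270), and the plug knob and bystanders are where they were. I go for the second.

{"op": "send_rows", "data": {"series": [[[-0.2,0,-0.1],[30,0,-10],0.28],[[-0.4,0,-0.2],[60,0,-25],0.28],[[-0.5,0,-0.3],[90,0,-38],0.28],[[-0.5,0,-0.3],[110,1,-39],0.28],[[-0.5,0,-0.3],[110,1,-39],0.28],[[-0.5,0,-0.3],[125,3.5,-39],0.28],[[-0.5,0,-0.3],[140,6,-39],0.28],[[-0.5,0,-0.3],[152,8,-39],0.28],[[-0.5,0,-0.3],[152,8,-39],0.28],[[-0.5,0,-0.3],[152,8,-39],0.28]]}}

```text
time_s: 15.0
eef_pos: [0.6195, -0.0015, 0.0663]
eef_rot: [-0.028, 0.936, 0.078, 0.341]
wrist_force: [-1.0, 0.1, 0.4]
opening: 0.358
grasp_force: 0.0
```

{"op": "send_rows", "data": {"series": [[[0,0,0],[0,0,0],0.6],[[0,0,0],[0,0,0],0.8],[[0,0,0],[0,0,0],1],[[0,0,0],[0,0,0],1],[[0,0,0],[0,0,0],1],[[0,0,0],[0,0,0],1]]}}

```text
time_s: 15.75
eef_pos: [0.6193, -0.0018, 0.0665]
eef_rot: [-0.028, 0.936, 0.077, 0.341]
wrist_force: [-5.8, -0.2, 3.9]
opening: 0.129
grasp_force: 58.4
```

{"op": "send_rows", "data": {"series": [[[0,0,0],[-4,-0.7,0],1],[[0,0,0],[-8,-1.3,0],1],[[0,0,0],[-12,-2,0],1],[[0,0,0],[-17,-2.8,0],1],[[0,0,0],[-23,-3.8,0],1],[[0,0,0],[-30,-5,0],1],[[0,0,0],[-37,-6.2,0],1],[[0,0,0],[-45,-7.5,0],1],[[0,0,0],[-55,-9.2,0],1],[[0,0,0],[-65,-10.9,0],1]]}}

```text
time_s: 17.0
eef_pos: [0.5541, -0.0126, 0.0665]
eef_rot: [-0.028, 0.936, 0.078, 0.341]
wrist_force: [0.3, -0.8, -1.1]
opening: 0.126
grasp_force: 59.8
```

```bash
python3 - <<'E'
from plan import *
go=grasp_in_dock([.6193,-.0018,.0665],54); print(go); go[1]=0
for z in(84,24): t=tray(26,go,z,-58); print(t[0].round(4),delta(t))
E
```

```text
[-58.9482066    1.17016544   6.05484442]
[0.5364 0.2162 0.0755] ([0.0, 0.1, 18.5], [-17.6, 228.8, 9.0])
[0.5364 0.2162 0.0155] ([0.0, 0.1, 18.5], [-17.6, 228.8, -51.0])
```

{"op": "send_rows", "data": {"series": [[[0,0,0],[-20,-3.3,0],1],[[0,0,0],[-40,-6.6,10],1],[[0,0,0],[-55,-6,40],1],[[0,0,2],[-60,10,75],1],[[0,0,5],[-60,50,100],1],[[0,0,9],[-55,95,110],1],[[0,0,13],[-45,140,110],1],[[0,0,17],[-30,185,105],1],[[0,0,18.5],[-18,220,95],1],[[0,0,18.5],[-17.6,229,80],1]]}}

```text
time_s: 18.25
eef_pos: [0.5374, 0.2181, 0.1467]
eef_rot: [-0.083, 0.911, 0.228, 0.333]
wrist_force: [0.1, -0.1, -1.6]
opening: 0.128
grasp_force: 59.8
```

{"op": "send_rows", "data": {"series": [[[0,0,0],[0,0,-20],1],[[0,0,0],[0,0,-40],1],[[0,0,0],[0,0,-40],1],[[0,0,0],[0,0,-40],1]]}}

```text
time_s: 18.75
eef_pos: [0.5374, 0.2163, 0.1072]
eef_rot: [-0.082, 0.912, 0.227, 0.333]
wrist_force: [0.4, 0.4, -1.3]
opening: 0.129
grasp_force: 59.8
```

```bash
python3 - <<'E'
from plan import *
go=[-58.95,0,6.05]
t=tray(26,go,24,-58); print(t[0].round(4),delta(t))
c=snap('top','t5')
for k in ('cartridge_1','cartridge_1_foot_end','blank_plug'):
  for d in spotter.landmark_of(k,'top'): 
    e=np.array(d['xyz'])-[T[0],T[1],0]; print(k,d['xyz'],d['conf'],'tray',R.from_euler('z',-T[2]).apply(e).round(3))
cv2.imwrite('pics/t5c.png',cv2.resize(cv2.imread('pics/t5.png')[110:290,140:360],None,fx=3.5,fy=3.5,interpolation=cv2.INTER_CUBIC))
E
```

```text
[0.5364 0.2162 0.0155] ([0.0, 0.1, -0.0], [-1.0, -0.1, -91.7])
cartridge_1 [0.5477, 0.2822, 0.0246] 0.52 tray [-0.027 -0.064  0.025]
cartridge_1 [0.5778, 0.237, 0.1196] 0.5 tray [ 0.027 -0.058  0.12 ]
cartridge_1_foot_end [0.517, 0.2049, 0.1128] 0.63 tray [ 0.027 -0.127  0.113]
cartridge_1_foot_end [0.3944, 0.0795, -0.0035] 0.57 tray [ 0.08  -0.294 -0.004]
cartridge_1_foot_end [0.5863, 0.2993, 0.0237] 0.54 tray [-0.024 -0.022  0.024]
blank_plug [0.6773, -0.0476, 0.0728] 0.38 tray [ 0.325 -0.104  0.073]
```

View pics/t5c.png

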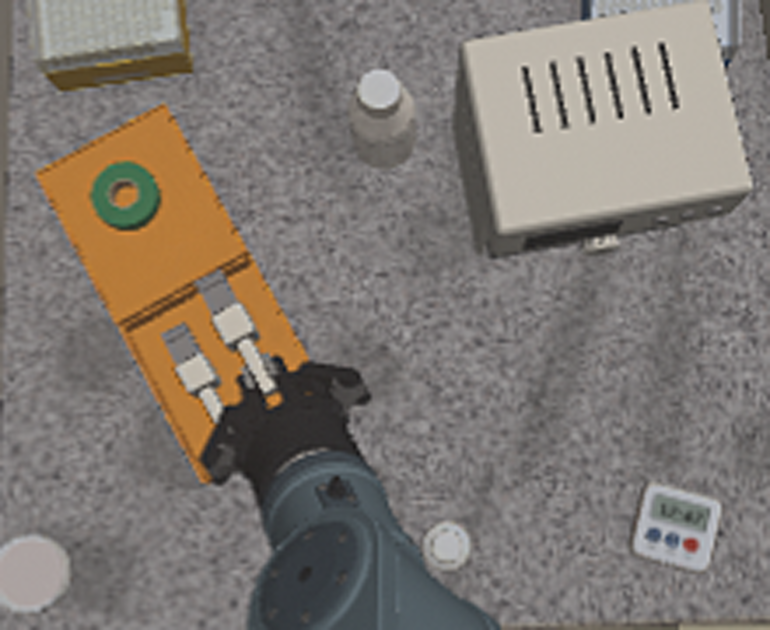

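The second cartridge hangs over the right part of the open half, with its block at crop (235,322) and clear of the first. The plug is still in place at (602,240). I lower slowly.

{"op": "send_rows", "data": {"series": [[[0,0,0],[-1,0,-15],1],[[0,0,0],[-1,0,-35],1],[[0,0,0],[-1,0,-52],1],[[0,0,0],[-1,0,-65],1],[[0,0,0],[-1,0,-75],1],[[0,0,0],[-1,0,-82],1],[[0,0,0],[-1,0,-86],1],[[0,0,0],[-1,0,-88.5],1],[[0,0,0],[-1,0,-90],1],[[0,0,0],[-1,0,-90],1]]}}

```text
time_s: 20.2
eef_pos: [0.5363, 0.2164, 0.0167]
eef_rot: [-0.082, 0.912, 0.227, 0.332]
wrist_force: [0.4, -0.6, -2.2]
opening: 0.133
grasp_force: 59.8
```

{"op": "send_rows", "data": {"series": [[[0,0,0],[0,0,-0.5],1],[[0,0,0],[0,0,-1],1],[[0,0,0],[0,0,-1],1]]}}

```text
time_s: 20.58
eef_pos: [0.5362, 0.2164, 0.0156]
eef_rot: [-0.082, 0.912, 0.227, 0.332]
wrist_force: [0.5, 0.7, -1.4]
opening: 0.124
grasp_force: 59.8
```

{"op": "send_rows", "data": {"series": [[[0,0,0],[0,0,-0.5],1],[[0,0,0],[0,0,-0.8],1],[[0,0,0],[0,0,-0.8],1]]}}

```text
time_s: 20.95
eef_pos: [0.5367, 0.2166, 0.0154]
eef_rot: [-0.082, 0.911, 0.227, 0.333]
wrist_force: [-3.4, -0.9, 5.7]
opening: 0.127
grasp_force: 61.0
```

Contact made; release and back out.

{"op": "send_rows", "data": {"series": [[[0,0,0],[0,0,0],0.7],[[0,0,0],[0,0,0],0.55],[[0,0,0],[0,0,0],0.4],[[0,0,0],[0,0,0],0.4],[[0,0,0],[0,0,0],0.4],[[0,0,0],[-6,-3,8],0.4],[[0,0,0],[-14,-7,19],0.4],[[0,0,0],[-25,-13,34],0.4],[[0,0,0],[-35,-18,60],0.4],[[0,0,0],[-40,-20,110],0.4]]}}

```text
time_s: 22.2
eef_pos: [0.4963, 0.1982, 0.1144]
eef_rot: [-0.085, 0.912, 0.228, 0.332]
wrist_force: [0.2, 1.0, -0.3]
opening: 0.298
grasp_force: 0.0
```

{"op": "send_rows", "data": {"series": [[[0,0,0],[0,-40,50],0.4],[[0,0,0],[0,-90,80],0.4],[[0,0,0],[0,-140,80],0.4],[[0,0,0],[0,-190,80],0.4],[[0,0,0],[0,-190,80],0.4],[[0,0,0],[0,-190,80],0.4]]}}

```text
time_s: 22.95
eef_pos: [0.4977, 0.0089, 0.1948]
eef_rot: [-0.085, 0.911, 0.228, 0.333]
wrist_force: [1.0, 0.4, -0.0]
opening: 0.297
grasp_force: 0.0
```

```bash
python3 - <<'E'
from plan import *
c=snap('top','t6')
for k in ('cartridge_1','cartridge_1_tab_end','cartridge_1_foot_end','blank_plug'):
  for d in spotter.landmark_of(k,'top'): 
    e=np.array(d['xyz'])-[T[0],T[1],0]; print(k,d['xyz'],d['conf'],'tray',R.from_euler('z',-T[2]).apply(e).round(3))
cv2.imwrite('pics/t6c.png',cv2.resize(cv2.imread('pics/t6.png')[110:290,140:360],None,fx=3.5,fy=3.5,interpolation=cv2.INTER_CUBIC))
E
```

```text
cartridge_1 [0.5758, 0.2379, 0.0238] 0.71 tray [ 0.025 -0.06   0.024]
cartridge_1 [0.5512, 0.2833, 0.0248] 0.51 tray [-0.026 -0.06   0.025]
cartridge_1_tab_end [0.4944, 0.2493, 0.0243] 0.57 tray [-0.023 -0.126  0.024]
cartridge_1_foot_end [0.5833, 0.2998, 0.0238] 0.61 tray [-0.026 -0.024  0.024]
blank_plug [0.6772, -0.047, 0.0749] 0.39 tray [ 0.324 -0.104  0.075]
```

View pics/t6c.png

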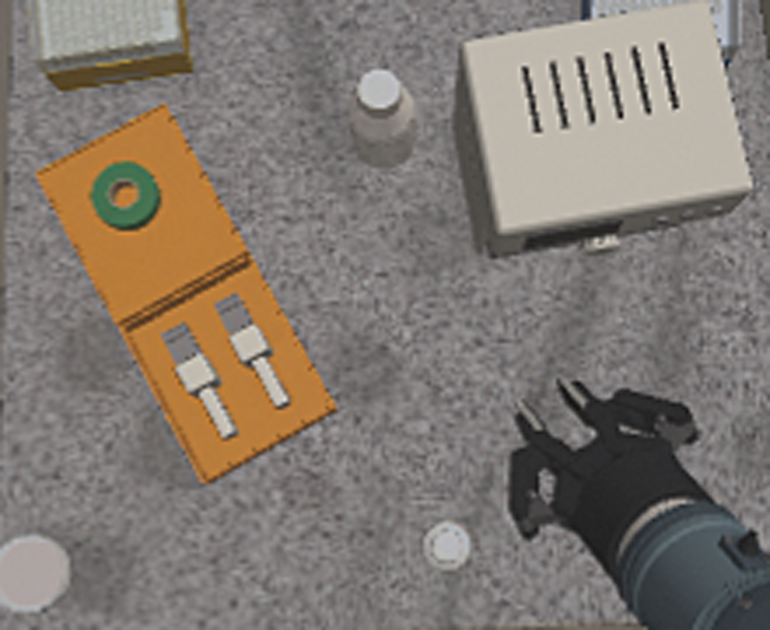

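Both cartridges lie flat, side by side, inside the open half (blocks at (198,375) and (250,345)). The plug is home at (602,240), and the gripper is clear of everything.

```bash
python3 -c "
from bench import ctrl
print(ctrl.hand_in())"
```

```text
the job is handed in; nothing more can be done
None
```

I pulled both spent cartridges and laid them flat, side by side, on the floor of the tray's open half; the plug and the visible bystanders looked unmoved in the last picture, and the job was handed in at about 23 s (no verdict was returned).

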